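# Move the carver's mallets to the tray in reverse order

## Task

Move all four small carver's mallets from their wooden stands into the grey tray, one to a cell, in reverse order: the mallet that stands leftmost now goes into the rightmost cell, and so on, so that pupils across the bench find them in the usual order. Stand each one upright on its head flat on the cell's floor, let go of it, and never knock over a mallet or the glass oil jar.

Things in the scene. Friction and masses are not known exactly. Their poses are not given: they have to be found in the camera images.
- mallet_red: small carver's mallet standing on its red head, wooden handle up, red dot on the handle's end; loose, round about its z axis, 128 mm tall, 0.15 to 0.31 kg. Origin: centre of its underside, z up. Head 0 to 50 mm up, 42 mm across; straight handle 50 to 128 mm up, 26 mm across. It starts on the red stand
- mallet_blue: small carver's mallet standing on its blue head, wooden handle up, blue dot on the handle's end; loose, round about its z axis, 128 mm tall, 0.15 to 0.31 kg. Origin: centre of its underside, z up. Head 0 to 50 mm up, 42 mm across; straight handle 50 to 128 mm up, 26 mm across. It starts on the blue stand
- mallet_yellow: small carver's mallet standing on its yellow head, wooden handle up, yellow dot on the handle's end; loose, round about its z axis, 128 mm tall, 0.15 to 0.31 kg. Origin: centre of its underside, z up. Head 0 to 50 mm up, 42 mm across; straight handle 50 to 128 mm up, 26 mm across. It starts on the yellow stand
- mallet_green: small carver's mallet standing on its green head, wooden handle up, green dot on the handle's end; loose, round about its z axis, 128 mm tall, 0.15 to 0.31 kg. Origin: centre of its underside, z up. Head 0 to 50 mm up, 42 mm across; straight handle 50 to 128 mm up, 26 mm across. It starts on the green stand
- stand_red: fixed light-wood block, 84 (x) x 60 (y) x 16 mm, one of four side by side (65 mm apart along y) on a dark base board 12 mm thick, 100 x 272 mm; its front strip, nearest the robot, is red. Origin: centre of its underside, 12 mm above the bench; x away from the robot, y along the row to the left, z up (the row is turned at most 0.2 rad). The red mallet starts upright on its top, about 12 mm beyond its centre along x
- stand_blue: fixed light-wood block, 84 (x) x 60 (y) x 16 mm, one of four side by side (65 mm apart along y) on a dark base board 12 mm thick, 100 x 272 mm; its front strip, nearest the robot, is blue. Origin: centre of its underside, 12 mm above the bench; x away from the robot, y along the row to the left, z up (the row is turned at most 0.2 rad). The blue mallet starts upright on its top, about 12 mm beyond its centre along x
- stand_yellow: fixed light-wood block, 84 (x) x 60 (y) x 16 mm, one of four side by side (65 mm apart along y) on a dark base board 12 mm thick, 100 x 272 mm; its front strip, nearest the robot, is yellow. Origin: centre of its underside, 12 mm above the bench; x away from the robot, y along the row to the left, z up (the row is turned at most 0.2 rad). The yellow mallet starts upright on its top, about 12 mm beyond its centre along x
- stand_green: fixed light-wood block, 84 (x) x 60 (y) x 16 mm, one of four side by side (65 mm apart along y) on a dark base board 12 mm thick, 100 x 272 mm; its front strip, nearest the robot, is green. Origin: centre of its underside, 12 mm above the bench; x away from the robot, y along the row to the left, z up (the row is turned at most 0.2 rad). The green mallet starts upright on its top, about 12 mm beyond its centre along x
- tray: fixed low grey tray with white floor, 70 (x) x 265 (y) x 18 mm, open on top: a row of four square cells 60 x 60 mm, walls 5 mm thick and 18 mm high, floor 6 mm above the tray's underside. Origin: centre of its underside, on the bench; x away from the robot, y along the row to the left, z up (turned at most 0.2 rad). Cell centres at y = 97.5, 32.5, -32.5, -97.5 mm, x = 0. The stands or the tray may be the nearer row, about 170 mm apart
- oil_jar: bystander: upright amber glass jar with brass lid, 60 mm across, 85 mm tall, loose, left of the rows. Origin: centre of its underside

How it is judged:
By the outcome, as a careful person would: the job done as asked, in the order asked, and still so for the second after the job is handed in, with the robot touching nothing.
It also fails if it takes over 109 s, if anything falls off the work surface, if the arm or the gripper's body presses on something with over 40 N, if the wrist force passes 120 N, or if a joint passes its speed limit or range.

## Robot

A 7-joint arm with a two-finger parallel gripper is mounted at the origin on the work surface. World frame = base frame: x ahead of the robot, y to its left, z up, the work surface at z = 0. Lengths are in m, angles in degrees, forces in N, time in s.
With the tool pointing down it reaches from about 0.425 to 0.875 m from the base axis. Payload 4.7 kg.
Tool frame: the origin (TCP) lies on the mounting face of the last link; the fingertips stand 182 mm ahead of it and the grasp point (between the pads) lies 164 mm ahead of it; z points along the fingers, y is the line along which they close (so a half turn about z gives the same grasp; the last joint's range is limited). The gripper opens to 87 mm and grips with 3 to 60 N. Pads are 19 mm wide; open, the fingers measure 117 mm over their backs; the gripper's body (75 mm by 190 mm) begins 51 mm behind the grasp point.
Start: joints at [-73.333, 18.392, -4.016, 83.108, 1.295, 78.541, -3.26], TCP at [0.178, 0.625, 0.405] pointing down, gripper open.
Joint ranges: [-163.93, 163.93], [-17.29, 119.83], [-79.2, 71.16], [3.27, 140.29], [-89.18, 269.18], [5.43, 117.66], [-154.24, 154.24]. Speed limits (degrees/s): [147.25, 147.25, 180, 180, 180, 180, 180].

## Interface

Orientations are given as [roll, pitch, yaw] about the fixed x, y, z axes, in that order (R = Rz(yaw) Ry(pitch) Rx(roll)).
In Python, from cell import env gives the robot as it stands.
- The arm moves only by the tool servo_tool, never from a script. Its argument "plan" is a list of rows, each an object with "xyz": the shift along the tool's x, y, z in cm, a list of three; "twist": the turn, a rotation vector about the tool's x, y, z in degrees, a list of three; "jaw": the closure, from 0 (fully open) to 1 (shut). In form: [{"xyz": [x, y, z], "twist": [wx, wy, wz], "jaw": jaw}, ...]. A call has 1 to 10 rows; each row is the pose to reach, as a shift and turn from the pose commanded when the call began, along the tool's axes at that moment; what a row does not reach only later rows make up. A row lasts 1/12 s, in which the tool goes at most 41.7 mm and 7.16 degrees, less where a joint would pass 70% of its speed; a pose out of reach is approached as far as the arm can. A call with a gripper value outside its range is refused whole. The fingers move at their own pace and stop on an object; "newtons" is the grip in N (left out, the last holds). Time passes only in rows, so rows that repeat a pose let the fingers close. It gives the time, the measured TCP pose, the force, the opening and the grip force at its end, in the units of the state.
- env.get_obs(): the state, without advancing time (a new reading comes with each control period).
- env.read_camera(name): name is "side" or "top"; returns a dict with "img" (384x512x3 uint8, red, green, blue), "camera_matrix" (3x3 intrinsics, pixels), "k1" (the pictures are not rectified: a ray, as slopes to the right and down, at radius r is drawn at 1 + k1 r^2 times it, then the intrinsics apply), "R" (3x3) and "t" (3): a world point X has camera coordinates R X + t. Camera axes: x right, y down, z forward; pixel columns grow to the right and rows downward; lengths in m; the calibration is good to about 2 mm. A picture is of the moment at which its call begins. There is no depth.
- env.sign_off(): hands the job in; it is judged then, once.
The state is a dict: "time_s": time; "qpos": joint angles; "joint_velocities": joint speeds; "effort": joint torques, N m; "tool_pos": TCP position; "tool_rot": TCP orientation; "force": force on the tool from outside, world axes, zero at the start; "wrist_torque": the same for the moment, N m; "grip_width": finger opening in m; "grasp_force": force on a finger pad.
Only numpy, scipy, OpenCV 4.12 (cv2) and the standard library are available. Lean on these libraries where they do the work, as an engineer would, in place of code of your own. Each camera call takes 0.05 s, during which the arm holds its last target. There are 200 camera calls.

## Working session

There is one attempt and no reset: what is moved stays moved. The work goes in short steps, Python scripts to look and compute and a tool call to move; the robot and the scene stay as the last step left them, time stands still between calls to the robot, and variables do not carry over. Pictures are saved under pics/ and viewed, at most 14 in all, crops included, and the job is handed in when it is done.

Besides the shell and the picture viewer there is one more tool, called after ">>>" as name(argument=value, ...) on one line, values as JSON. servo_tool: Moves the arm, as the interface text tells. Its arguments: {"type":"object","properties":{"plan":{"type":"array","items":{"type":"object","properties":{"xyz":{"type":"array","items":{"type":"number"}},"twist":{"type":"array","items":{"type":"number"}},"jaw":{"type":"number"}}}},"newtons":{"type":"number"}},"required":["plan"]}

```bash
mkdir -p pics
cat > h.py <<'E'
import numpy as np, cv2
from cell import env
def snap(n,f):
    c=env.read_camera(n); cv2.imwrite(f,c['img'][:,:,::-1]); np.savez(f+'.npz',**{k:np.array(v) for k,v in c.items()}); return c
E
python3 - <<'E'
from h import *
for n in('top','side'):
    c=snap(n,f'pics/{n}0.png'); print(n,c['camera_matrix'],c['k1'],c['R'],c['t'])
print(env.get_obs())
E
```

```text
top [[462.52761312   0.         253.23068322]
 [  0.         462.52761312 193.21578516]
 [  0.           0.           1.        ]] -0.13014595137734633 [[ 0.02882284 -0.99950005  0.01299615]
 [-0.99712764 -0.02966058 -0.06969018]
 [ 0.07004081 -0.01095015 -0.99748402]] [0.06231192 0.57523636 1.04973659]
side [[443.22696558   0.         245.24704256]
 [  0.         443.22696558 190.58879253]
 [  0.           0.           1.        ]] -0.1481076512764883 [[-0.99794488 -0.06259808 -0.01369317]
 [-0.03506336  0.71232066 -0.70097778]
 [ 0.05363379 -0.69905705 -0.71305165]] [0.56607244 0.00465821 1.04996267]
{'time_s': 0.1, 'qpos': array([-73.33068571,  18.43231455,  -4.01510753,  83.16753637,
         1.2956016 ,  78.54234914,  -3.26123042]), 'joint_velocities': array([-0.02286578, -0.0290118 ,  0.00872573, -0.12782796, -0.01449529,
       -0.05462233,  0.09095363]), 'effort': array([ 4.59498442e-04, -4.92572629e+01, -4.05222941e-01, -3.13398993e+01,
       -6.41243951e-02,  3.94789525e-02,  8.31520060e-05]), 'tool_pos': array([0.17763724, 0.62505618, 0.40380219]), 'tool_rot': array([-1.79903065e+02,  6.28655568e-03,  1.64138764e+02]), 'force': array([-0.44039208,  0.53250963, -0.1512609 ]), 'wrist_torque': array([0.06700221, 0.01989242, 0.00790915]), 'grasp_force': 0.0, 'grip_width': 0.08700732488395237}
```

View pics/top0.png

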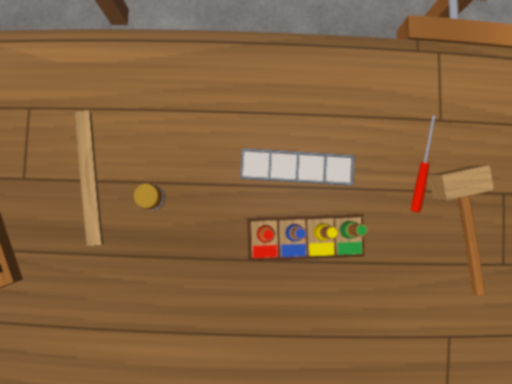

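View pics/side0.png

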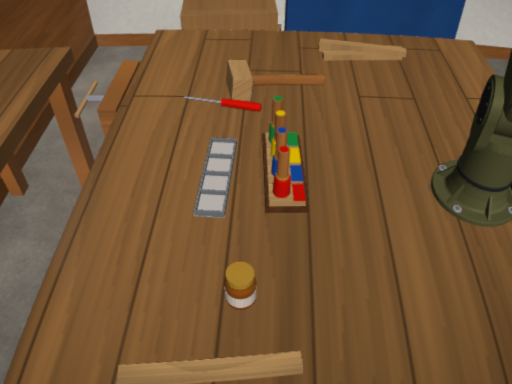

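The top view shows the tray as the far row, with cells at about (256..340, 167). The stands are the nearer row, red, blue, yellow, green from left to right at about (265..350, 238). The jar is well to the left at (147,196).

```bash
cat >> h.py <<'E'
def ray_z(c,uv,z):
    K,R,t=c['camera_matrix'],c['R'],c['t']
    p=cv2.undistortPoints(np.array(uv,float).reshape(-1,1,2),K,np.array([float(c['k1']),0,0,0,0]))[:,0]
    # drawn = ray*(1+k1 r^2) = OpenCV model
    d=np.c_[p,np.ones(len(p))]@R; o=-R.T@t
    return o+d*((z-o[2])/d[:,2])[:,None]
def load(f): return dict(np.load(f))
def blobs(c,mask,amin=8):
    n,l,s,ce=cv2.connectedComponentsWithStats(mask.astype(np.uint8),connectivity=4)
    return [(int(s[i,4]),ce[i].round(1).tolist(),s[i,:4].tolist()) for i in range(1,n) if s[i,4]>=amin]
HUE=dict(red=(174,6),blue=(105,128),yellow=(24,36),green=(50,85))
def cmask(img,k):
    h=cv2.cvtColor(img,cv2.COLOR_RGB2HSV).astype(int);a,b=HUE[k]
    hm=(h[...,0]>=a)|(h[...,0]<=b) if a>b else (h[...,0]>=a)&(h[...,0]<=b)
    return hm&(h[...,1]>(190 if k in('red','yellow') else 130))&(h[...,2]>70)
E
python3 - <<'E'
from h import *
for n,(x0,y0,x1,y1) in dict(top=(230,140,380,270),side=(185,85,315,220)).items():
    c=load(f'pics/{n}0.png.npz'); img=c['img']
    roi=np.zeros(img.shape[:2],bool); roi[y0:y1,x0:x1]=1
    for k in HUE: print(n,k,blobs(c,cmask(img,k)&roi))
    w=(img.min(2)>160)&roi; b=blobs(c,w,30)
    print('white',b)
    for q in b: print(ray_z(c,q[1],.006).round(4))
    cv2.imwrite(f'pics/crop_{n}.png',cv2.resize(img[y0:y1,x0:x1,::-1],None,fx=4.4 if n=='top' else 4.4,fy=4.4,interpolation=cv2.INTER_CUBIC))
c=load('pics/top0.png.npz');print(ray_z(c,[147,196],.085))
E
```

```text
top red [(115, [265.9, 234.7], [257, 227, 17, 15]), (309, [264.9, 251.6], [253, 245, 25, 14])]
top blue [(16, [287.7, 231.9], [287, 228, 3, 9]), (52, [300.2, 233.2], [297, 229, 8, 9]), (247, [293.0, 250.0], [282, 245, 23, 11])]
top yellow [(113, [319.1, 231.7], [314, 224, 14, 17]), (96, [331.7, 232.1], [327, 227, 11, 11]), (337, [321.4, 249.2], [309, 243, 26, 14])]
top green [(75, [344.3, 229.6], [341, 222, 9, 16]), (63, [361.2, 229.8], [357, 226, 9, 9]), (269, [349.5, 248.1], [338, 242, 24, 13])]
white [(609, [255.7, 164.2], [243, 152, 26, 26]), (611, [283.1, 165.9], [270, 154, 27, 25]), (606, [310.6, 167.5], [298, 155, 26, 26]), (579, [338.0, 169.2], [326, 157, 25, 25])]
[[0.6427 0.0751 0.006 ]]
[[0.6407 0.0105 0.006 ]]
[[ 0.639  -0.0546  0.006 ]]
[[ 0.6371 -0.12    0.006 ]]
side red [(320, [241.1, 104.4], [221, 99, 40, 12]), (46, [283.5, 148.6], [279, 146, 10, 6]), (284, [281.1, 187.7], [273, 176, 17, 22]), (214, [298.5, 192.0], [292, 184, 14, 17])]
side blue [(29, [281.6, 129.6], [278, 128, 8, 4]), (65, [274.1, 166.2], [272, 158, 5, 17]), (167, [296.3, 173.0], [290, 166, 13, 15])]
side yellow [(33, [280.2, 112.7], [276, 111, 9, 5]), (55, [272.8, 147.4], [271, 139, 5, 17]), (150, [294.5, 155.3], [289, 148, 12, 15])]
side green [(28, [277.5, 97.8], [274, 96, 8, 5]), (56, [270.9, 132.9], [269, 125, 5, 17]), (129, [292.3, 139.2], [287, 133, 12, 13])]
white [(200, [221.6, 147.9], [211, 143, 22, 11]), (235, [218.2, 164.5], [207, 159, 23, 12]), (279, [214.6, 182.6], [203, 176, 24, 14]), (326, [210.6, 202.1], [199, 195, 25, 15])]
[[ 0.6378 -0.1276  0.006 ]]
[[ 0.6398 -0.0621  0.006 ]]
[[0.6416 0.0037 0.006 ]]
[[0.6438 0.0687 0.006 ]]
[[0.55562023 0.31097885 0.085     ]]
```

View pics/crop_top.png

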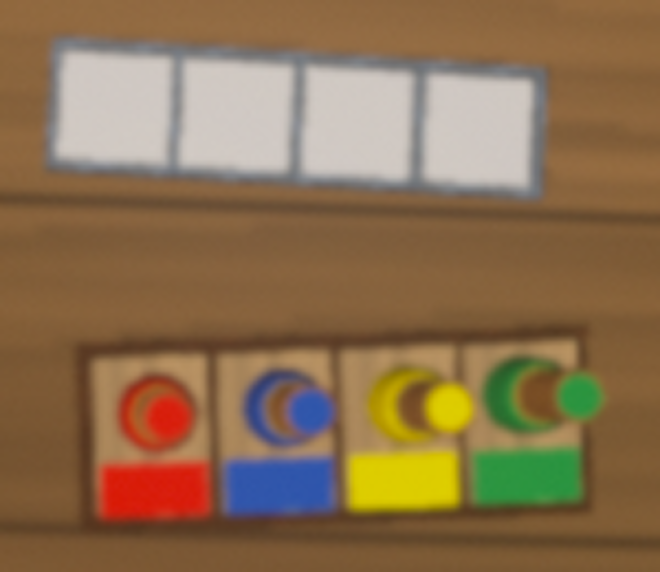

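View pics/crop_side.png

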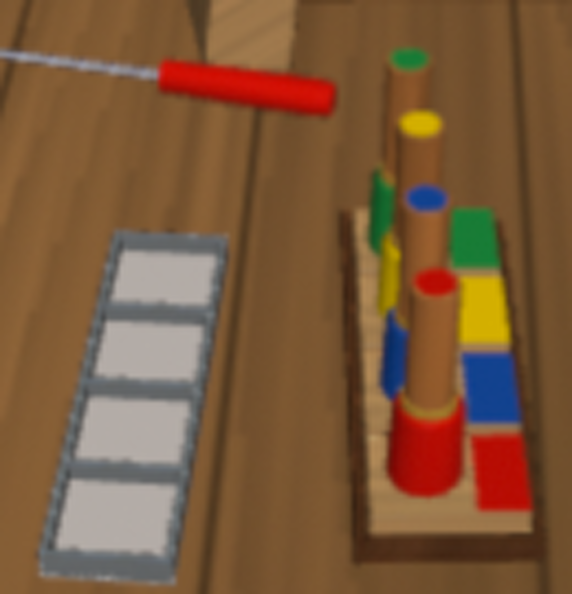

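Both crops show the handle ends: top-image dots at about red (268.6,235.2), blue (300.7,233.2), yellow (332.3,232.5), green (361.8,230.2), with nothing standing between the rows. I'll cross-check the dots against the side view and work out the first move.

```bash
cat >> h.py <<'E'
from scipy.spatial.transform import Rotation as Ro
def move(grasp,yaw=90):
    "tool-frame shift (cm) and twist (deg) to put the grasp point at grasp, tool down"
    o=env.get_obs(); R=Ro.from_euler('xyz',o['tool_rot'],degrees=True)
    T=Ro.from_euler('xyz',[180,0,yaw],degrees=True)
    p=np.array(grasp)+[0,0,.164]
    print('xyz',(R.inv().apply(p-o['tool_pos'])*100).round(2),'twist',(R.inv()*T).as_rotvec(degrees=True).round(1))
E
python3 - <<'E'
from h import *
t,s=load('pics/top0.png.npz'),load('pics/side0.png.npz')
a=ray_z(t,[[268.6,235.2],[300.7,233.2],[332.3,232.5],[361.8,230.2]],.156)
b=ray_z(s,[[283.5,148.6],[281.6,129.6],[280.2,112.7],[277.5,97.8]],.156)
print(a.round(4));print(b.round(4));print(ray_z(t,[[264.9,251.6],[293,250],[321.4,249.2],[349.5,248.1]],.028).round(4))
print(-t['R'].T@t['t'])
m=(a+b)/2; move([m[0,0],m[0,1],.24])
E
```

```text
[[ 0.4801  0.0474  0.156 ]
 [ 0.4858 -0.0172  0.156 ]
 [ 0.4889 -0.0812  0.156 ]
 [ 0.495  -0.1416  0.156 ]]
[[ 0.4814  0.0464  0.156 ]
 [ 0.4856 -0.0187  0.156 ]
 [ 0.489  -0.0827  0.156 ]
 [ 0.4958 -0.1443  0.156 ]]
[[ 0.44    0.0488  0.028 ]
 [ 0.4453 -0.0153  0.028 ]
 [ 0.4488 -0.0805  0.028 ]
 [ 0.4527 -0.1456  0.028 ]]
[0.49826366 0.09083738 1.08637398]
xyz [-44.96 -47.33   0.07] twist [-0.1  0.1 74.1]
```

>>> servo_tool(plan=[{"xyz":[-45,-47.3,0],"twist":[0,0,74.1],"jaw":0},{"xyz":[-45,-47.3,0],"twist":[0,0,74.1],"jaw":0},{"xyz":[-45,-47.3,0],"twist":[0,0,74.1],"jaw":0},{"xyz":[-45,-47.3,0],"twist":[0,0,74.1],"jaw":0},{"xyz":[-45,-47.3,0],"twist":[0,0,74.1],"jaw":0},{"xyz":[-45,-47.3,0],"twist":[0,0,74.1],"jaw":0},{"xyz":[-45,-47.3,0],"twist":[0,0,74.1],"jaw":0},{"xyz":[-45,-47.3,0],"twist":[0,0,74.1],"jaw":0},{"xyz":[-45,-47.3,0],"twist":[0,0,74.1],"jaw":0},{"xyz":[-45,-47.3,0],"twist":[0,0,74.1],"jaw":0}])

```text
time_s: 0.93
tool_pos: [0.3718, 0.2543, 0.4045]
tool_rot: [-180.0, -0.0, 92.2]
force: [0.8, 0.2, -0.0]
grip_width: 0.0873
grasp_force: 0.0
```

```bash
python3 -c "
from h import *
o=env.get_obs();print(o['time_s'],o['tool_pos'],o['tool_rot'],o['qpos']);move([.481,.047,.24])"
```

```text
0.9333 [0.37176095 0.25425157 0.40454458] [-1.79986424e+02 -1.40476758e-02  9.21788054e+01] [-53.92692478  -6.77202276  15.0217074  110.3822085    1.78374664
  76.16933575 -37.25313815]
xyz [-21.13  10.13   0.05] twist [-0.  -0.   2.2]
```

>>> servo_tool(plan=[{"xyz":[-21.1,10.1,0],"twist":[0,0,2.2],"jaw":0},{"xyz":[-21.1,10.1,0],"twist":[0,0,2.2],"jaw":0},{"xyz":[-21.1,10.1,0],"twist":[0,0,2.2],"jaw":0},{"xyz":[-21.1,10.1,0],"twist":[0,0,2.2],"jaw":0},{"xyz":[-21.1,10.1,0],"twist":[0,0,2.2],"jaw":0},{"xyz":[-21.1,10.1,0],"twist":[0,0,2.2],"jaw":0},{"xyz":[-21.1,10.1,0],"twist":[0,0,2.2],"jaw":0},{"xyz":[-21.1,10.1,0],"twist":[0,0,2.2],"jaw":0},{"xyz":[-21.1,10.1,0],"twist":[0,0,2.2],"jaw":0},{"xyz":[-21.1,10.1,0],"twist":[0,0,2.2],"jaw":0}])

```text
time_s: 1.77
tool_pos: [0.4811, 0.0516, 0.4045]
tool_rot: [-180.0, -0.0, 90.5]
force: [-0.5, -0.2, -0.4]
grip_width: 0.0868
grasp_force: 0.0
```

```bash
python3 -c "
from h import *
o=env.get_obs();print(o['time_s'],o['tool_pos'],o['tool_rot'],o['qpos']);move([.481,.047,.133])"
```

```text
1.7667 [0.4811146  0.05155287 0.40445979] [-1.79958471e+02 -1.79951190e-02  9.04707508e+01] [-41.96619092  -3.31770528  31.79790072 106.95548157   1.77616915
  75.90955721 -10.1742505 ]
xyz [-4.600e-01 -1.000e-02  1.075e+01] twist [-0.  -0.   0.5]
```

>>> servo_tool(plan=[{"xyz":[-0.5,0,1],"twist":[0,0,0.5],"jaw":0},{"xyz":[-0.5,0,4],"twist":[0,0,0.5],"jaw":0},{"xyz":[-0.5,0,7],"twist":[0,0,0.5],"jaw":0},{"xyz":[-0.5,0,9.5],"twist":[0,0,0.5],"jaw":0},{"xyz":[-0.5,0,10.7],"twist":[0,0,0.5],"jaw":0},{"xyz":[-0.5,0,10.7],"twist":[0,0,0.5],"jaw":0},{"xyz":[-0.5,0,10.7],"twist":[0,0,0.5],"jaw":0}])

```text
time_s: 2.35
tool_pos: [0.4811, 0.0455, 0.297]
tool_rot: [-179.9, 0.0, 89.9]
force: [0.3, 0.0, -0.1]
grip_width: 0.0873
grasp_force: 0.0
```

>>> servo_tool(plan=[{"xyz":[0,0,0],"twist":[0,0,0],"jaw":0.5},{"xyz":[0,0,0],"twist":[0,0,0],"jaw":0.8},{"xyz":[0,0,0],"twist":[0,0,0],"jaw":1},{"xyz":[0,0,0],"twist":[0,0,0],"jaw":1},{"xyz":[0,0,0],"twist":[0,0,0],"jaw":1},{"xyz":[0,0,0],"twist":[0,0,0],"jaw":1},{"xyz":[0,0,0],"twist":[0,0,0],"jaw":1},{"xyz":[0,0,0],"twist":[0,0,0],"jaw":1}], newtons=25)

```text
time_s: 3.02
tool_pos: [0.4816, 0.0451, 0.2978]
tool_rot: [180.0, -0.0, 89.8]
force: [-0.4, 0.6, 0.3]
grip_width: 0.0418
grasp_force: 0.0
```

>>> servo_tool(plan=[{"xyz":[0,0,0],"twist":[0,0,0],"jaw":1},{"xyz":[0,0,0],"twist":[0,0,0],"jaw":1},{"xyz":[0,0,0],"twist":[0,0,0],"jaw":1},{"xyz":[0,0,0],"twist":[0,0,0],"jaw":1},{"xyz":[0,0,0],"twist":[0,0,0],"jaw":1},{"xyz":[0,0,0],"twist":[0,0,0],"jaw":1}])

```text
time_s: 3.52
tool_pos: [0.4816, 0.045, 0.2977]
tool_rot: [180.0, -0.0, 89.8]
force: [0.5, -1.2, -0.8]
grip_width: 0.0252
grasp_force: 25.0
```

>>> servo_tool(plan=[{"xyz":[0,0,-1],"twist":[0,0,0],"jaw":1},{"xyz":[0,0,-3],"twist":[0,0,0],"jaw":1},{"xyz":[0,0,-6],"twist":[0,0,0],"jaw":1},{"xyz":[0,0,-9],"twist":[0,0,0],"jaw":1},{"xyz":[0,0,-12],"twist":[0,0,0],"jaw":1},{"xyz":[0,0,-14],"twist":[0,0,0],"jaw":1},{"xyz":[0,0,-15],"twist":[0,0,0],"jaw":1},{"xyz":[0,0,-15],"twist":[0,0,0],"jaw":1}])

```text
time_s: 4.18
tool_pos: [0.4821, 0.0449, 0.4503]
tool_rot: [179.8, -0.1, 89.8]
force: [0.3, -0.2, -1.6]
grip_width: 0.0253
grasp_force: 25.0
```

Run:
```python
from h import *
snap('side','pics/side1.png'); o=env.get_obs(); print(o)
move([.636,-.119,.26])
```

```text
{'time_s': 4.2333, 'qpos': array([-42.07048988,  -4.79543093,  31.94327926, 103.10218083,
         2.54485297,  80.90309218, -10.79545232]), 'joint_velocities': array([ 0.2143404 ,  1.23862071,  0.11707064,  2.83720299, -0.06365006,
       -0.47920276,  0.08376605]), 'effort': array([ 4.19916026e-02, -2.35494214e+01, -1.49632316e+00, -3.37894535e+01,
       -6.17311033e-02,  8.11655447e-02, -1.30345667e-02]), 'tool_pos': array([0.48166612, 0.04495906, 0.44824861]), 'tool_rot': array([ 1.79929831e+02, -3.54478310e-02,  8.98212005e+01]), 'force': array([ 0.23391249,  0.62096817, -2.08677742]), 'wrist_torque': array([-0.12717898,  0.02550275,  0.02063819]), 'grasp_force': 24.997100103646517, 'grip_width': 0.02540933039193627}
xyz [-16.35  15.48   2.43] twist [ 0.1 -0.  -0.2]
```

View pics/side1.png

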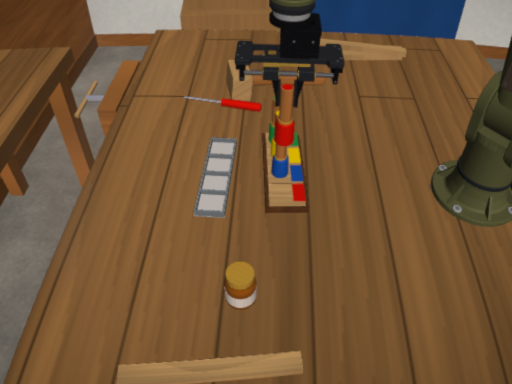

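The red mallet hangs upright in the gripper, head at (285,132), and the others are undisturbed. Now I'll carry it to the rightmost cell.

>>> servo_tool(plan=[{"xyz":[-2,2,0],"twist":[0,0,0],"jaw":1},{"xyz":[-4.5,4.2,0],"twist":[0,0,0],"jaw":1},{"xyz":[-7,6.5,0],"twist":[0,0,0],"jaw":1},{"xyz":[-9.5,9,0],"twist":[0,0,0],"jaw":1},{"xyz":[-12,11.3,0],"twist":[0,0,0],"jaw":1},{"xyz":[-14.5,13.7,0],"twist":[0,0,0],"jaw":1},{"xyz":[-16.5,15.5,0],"twist":[0,0,0],"jaw":1},{"xyz":[-16.5,15.5,0],"twist":[0,0,0],"jaw":1},{"xyz":[-16.5,15.5,0],"twist":[0,0,0],"jaw":1},{"xyz":[-16.5,15.5,0],"twist":[0,0,0],"jaw":1}])

```text
time_s: 5.07
tool_pos: [0.6357, -0.1199, 0.4457]
tool_rot: [-179.8, -0.0, 89.8]
force: [0.5, 0.9, -1.3]
grip_width: 0.0254
grasp_force: 25.0
```

```bash
python3 -c "
from h import *
move([.636,-.121,.113])"
```

```text
xyz [-0.13  0.09 16.87] twist [-0.2 -0.  -0.2]
```

>>> servo_tool(plan=[{"xyz":[0,0,2.5],"twist":[0,0,0],"jaw":1},{"xyz":[0,0,5.5],"twist":[0,0,0],"jaw":1},{"xyz":[0,0,8.5],"twist":[0,0,0],"jaw":1},{"xyz":[0,0,11.5],"twist":[0,0,0],"jaw":1},{"xyz":[0,0,14],"twist":[0,0,0],"jaw":1},{"xyz":[0,0,15.5],"twist":[0,0,0],"jaw":1},{"xyz":[0,0,16.2],"twist":[0,0,0],"jaw":1},{"xyz":[0,0,16.2],"twist":[0,0,0],"jaw":1},{"xyz":[0,0,16.2],"twist":[0,0,0],"jaw":1}])

```text
time_s: 5.82
tool_pos: [0.6361, -0.1195, 0.2865]
tool_rot: [180.0, -0.0, 89.9]
force: [0.2, 0.9, -2.1]
grip_width: 0.0257
grasp_force: 25.0
```

```bash
python3 -c "
from h import *
snap('top','pics/top1.png');snap('side','pics/side2.png')
a,b=[cv2.imread('pics/'+f)[y:y+150,x:x+180] for f,x,y in(('top1.png',230,120),('side2.png',150,60))]
cv2.imwrite('pics/two.png',cv2.resize(np.hstack([a,b]),None,fx=2.2,fy=2.2))
move([.636,-.121,.113])"
```

```text
xyz [-0.08 -0.06  1.05] twist [ 0.2 -0.  -0.1]
```

View pics/two.png

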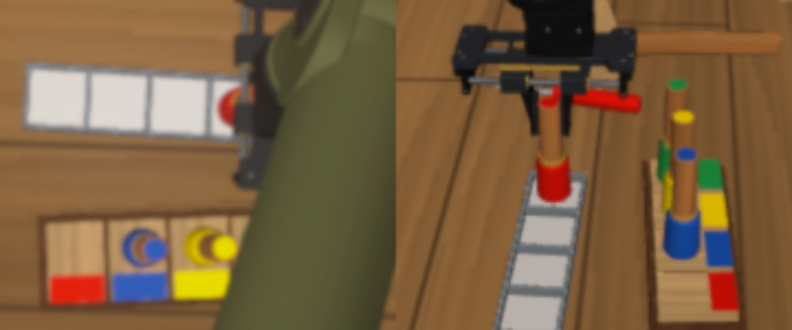

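The red head sits inside the rightmost cell, at about (553,182) in the side half, with the other three standing. I'll lower the last centimetre.

>>> servo_tool(plan=[{"xyz":[-0.1,0,0.3],"twist":[0,0,0],"jaw":1},{"xyz":[-0.1,0,0.6],"twist":[0,0,0],"jaw":1},{"xyz":[-0.1,0,0.9],"twist":[0,0,0],"jaw":1},{"xyz":[-0.1,0,1.1],"twist":[0,0,0],"jaw":1},{"xyz":[-0.1,0,1.1],"twist":[0,0,0],"jaw":1}])

```text
time_s: 6.33
tool_pos: [0.6363, -0.1218, 0.2757]
tool_rot: [180.0, -0.0, 89.8]
force: [-1.9, -0.0, 4.3]
grip_width: 0.0256
grasp_force: 25.0
```

>>> servo_tool(plan=[{"xyz":[0,0,0],"twist":[0,0,0],"jaw":0.3},{"xyz":[0,0,0],"twist":[0,0,0],"jaw":0.3},{"xyz":[0,0,0],"twist":[0,0,0],"jaw":0.3},{"xyz":[0,0,0],"twist":[0,0,0],"jaw":0.3},{"xyz":[0,0,0],"twist":[0,0,0],"jaw":0.3},{"xyz":[0,0,0],"twist":[0,0,0],"jaw":0.3},{"xyz":[0,0,0],"twist":[0,0,0],"jaw":0.3}])

```text
time_s: 6.92
tool_pos: [0.6361, -0.1214, 0.2747]
tool_rot: [-180.0, -0.0, 89.8]
force: [-0.3, -0.8, 0.4]
grip_width: 0.0592
grasp_force: 0.0
```

>>> servo_tool(plan=[{"xyz":[0,0,-1],"twist":[0,0,0],"jaw":0.2},{"xyz":[0,0,-3],"twist":[0,0,0],"jaw":0.2},{"xyz":[0,0,-6],"twist":[0,0,0],"jaw":0.2},{"xyz":[0,0,-9],"twist":[0,0,0],"jaw":0.2},{"xyz":[0,0,-11],"twist":[0,0,0],"jaw":0.2},{"xyz":[0,0,-12],"twist":[0,0,0],"jaw":0.2},{"xyz":[0,0,-12],"twist":[0,0,0],"jaw":0.2},{"xyz":[0,0,-12],"twist":[0,0,0],"jaw":0.2}])

```text
time_s: 7.58
tool_pos: [0.636, -0.1214, 0.3946]
tool_rot: [180.0, -0.0, 89.8]
force: [0.8, -0.2, -0.4]
grip_width: 0.0696
grasp_force: 0.0
```

```bash
python3 -c "
from h import *
move([.4857,-.018,.24])"
```

```text
xyz [ 10.3  -15.06  -0.94] twist [ 0.  -0.  -0.2]
```

>>> servo_tool(plan=[{"xyz":[2.5,-3.6,-0.5],"twist":[0,0,0],"jaw":0.2},{"xyz":[5,-7.2,-0.9],"twist":[0,0,0],"jaw":0.2},{"xyz":[7.5,-11,-0.9],"twist":[0,0,0],"jaw":0.2},{"xyz":[9.5,-13.9,-0.9],"twist":[0,0,0],"jaw":0.2},{"xyz":[10.3,-15.1,-0.9],"twist":[0,0,0],"jaw":0.2},{"xyz":[10.3,-15.1,-0.9],"twist":[0,0,0],"jaw":0.2},{"xyz":[10.3,-15.1,-0.9],"twist":[0,0,0],"jaw":0.2},{"xyz":[10.3,-15.1,-0.9],"twist":[0,0,0],"jaw":0.2}])

```text
time_s: 8.25
tool_pos: [0.4857, -0.0183, 0.403]
tool_rot: [-180.0, 0.0, 89.8]
force: [0.1, -0.6, -0.4]
grip_width: 0.0692
grasp_force: 0.0
```

```bash
python3 -c "
from h import *
move([.4857,-.018,.1335])
snap('side','pics/side3.png')
a=cv2.imread('pics/side3.png')[30:230,150:350]
cv2.imwrite('pics/s3.png',cv2.resize(a,None,fx=2.5,fy=2.5))"
```

```text
xyz [4.000e-02 1.000e-02 1.055e+01] twist [-0.   0.  -0.2]
```

View pics/s3.png

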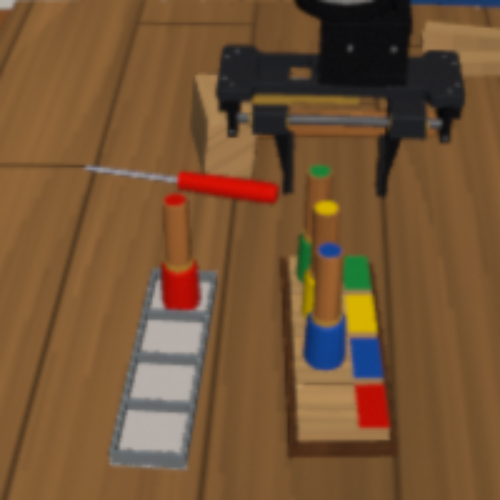

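Red stands upright in the rightmost cell, head at (180,285) in the crop, and the gripper is over blue. I'll repeat the same sequence.

>>> servo_tool(plan=[{"xyz":[0,0,2],"twist":[0,0,0],"jaw":0.2},{"xyz":[0,0,5],"twist":[0,0,0],"jaw":0.2},{"xyz":[0,0,8],"twist":[0,0,0],"jaw":0.2},{"xyz":[0,0,10],"twist":[0,0,0],"jaw":0.2},{"xyz":[0,0,10.5],"twist":[0,0,0],"jaw":0.2},{"xyz":[0,0,10.5],"twist":[0,0,0],"jaw":0.2},{"xyz":[0,0,10.5],"twist":[0,0,0],"jaw":0.2}])

```text
time_s: 8.88
tool_pos: [0.4863, -0.0186, 0.2993]
tool_rot: [180.0, 0.1, 89.7]
force: [1.1, -0.0, -0.3]
grip_width: 0.0695
grasp_force: 0.0
```

>>> servo_tool(plan=[{"xyz":[0,0,0],"twist":[0,0,0],"jaw":1},{"xyz":[0,0,0],"twist":[0,0,0],"jaw":1},{"xyz":[0,0,0],"twist":[0,0,0],"jaw":1},{"xyz":[0,0,0],"twist":[0,0,0],"jaw":1},{"xyz":[0,0,0],"twist":[0,0,0],"jaw":1},{"xyz":[0,0,0],"twist":[0,0,0],"jaw":1},{"xyz":[0,0,0],"twist":[0,0,0],"jaw":1},{"xyz":[0,0,0],"twist":[0,0,0],"jaw":1},{"xyz":[0,0,0],"twist":[0,0,0],"jaw":1},{"xyz":[0,0,0],"twist":[0,0,0],"jaw":1}])

```text
time_s: 9.72
tool_pos: [0.4855, -0.0179, 0.2988]
tool_rot: [180.0, -0.0, 89.8]
force: [0.4, -0.8, -0.1]
grip_width: 0.0255
grasp_force: 25.0
```

>>> servo_tool(plan=[{"xyz":[0,0,0],"twist":[0,0,0],"jaw":1},{"xyz":[0,0,0],"twist":[0,0,0],"jaw":1}])

```text
time_s: 9.88
tool_pos: [0.4855, -0.0179, 0.2988]
tool_rot: [180.0, -0.0, 89.8]
force: [0.3, -0.7, -0.7]
grip_width: 0.0258
grasp_force: 25.0
```

>>> servo_tool(plan=[{"xyz":[0,0,-1],"twist":[0,0,0],"jaw":1},{"xyz":[0,0,-3],"twist":[0,0,0],"jaw":1},{"xyz":[0,0,-6],"twist":[0,0,0],"jaw":1},{"xyz":[0,0,-9],"twist":[0,0,0],"jaw":1},{"xyz":[0,0,-12],"twist":[0,0,0],"jaw":1},{"xyz":[0,0,-14],"twist":[0,0,0],"jaw":1},{"xyz":[0,0,-15],"twist":[0,0,0],"jaw":1},{"xyz":[0,0,-15],"twist":[0,0,0],"jaw":1}])

```text
time_s: 10.55
tool_pos: [0.4858, -0.0182, 0.451]
tool_rot: [179.8, -0.1, 89.8]
force: [-0.1, -0.1, -2.5]
grip_width: 0.0253
grasp_force: 25.0
```

>>> servo_tool(plan=[{"xyz":[-0.5,2,0],"twist":[0,0,0],"jaw":1},{"xyz":[-1.2,5,0],"twist":[0,0,0],"jaw":1},{"xyz":[-1.9,8,0],"twist":[0,0,0],"jaw":1},{"xyz":[-2.6,11,0],"twist":[0,0,0],"jaw":1},{"xyz":[-3.3,14,0],"twist":[0,0,0],"jaw":1},{"xyz":[-3.6,15.2,0],"twist":[0,0,0],"jaw":1},{"xyz":[-3.6,15.2,0],"twist":[0,0,0],"jaw":1},{"xyz":[-3.6,15.2,0],"twist":[0,0,0],"jaw":1},{"xyz":[-3.6,15.2,0],"twist":[0,0,0],"jaw":1}])

```text
time_s: 11.3
tool_pos: [0.6365, -0.0545, 0.4474]
tool_rot: [-179.8, -0.0, 89.8]
force: [-0.4, -0.6, -2.9]
grip_width: 0.0251
grasp_force: 25.0
```

```bash
python3 -c "
from h import *
print(env.get_obs()['tool_rot']);move([.638,-.0545,.1128])"
```

```text
[-1.79823933e+02 -8.75826329e-03  8.97883832e+01]
xyz [-0.    0.2  17.06] twist [-0.2 -0.  -0.2]
```

>>> servo_tool(plan=[{"xyz":[0,0.1,2.5],"twist":[0,0,0],"jaw":1},{"xyz":[0,0.1,5.5],"twist":[0,0,0],"jaw":1},{"xyz":[0,0.1,8.5],"twist":[0,0,0],"jaw":1},{"xyz":[0,0.1,11.5],"twist":[0,0,0],"jaw":1},{"xyz":[0,0.1,14],"twist":[0,0,0],"jaw":1},{"xyz":[0,0.1,15.5],"twist":[0,0,0],"jaw":1},{"xyz":[0,0.1,16.2],"twist":[0,0,0],"jaw":1},{"xyz":[0,0.1,16.2],"twist":[0,0,0],"jaw":1},{"xyz":[0,0.1,16.2],"twist":[0,0,0],"jaw":1}])

```text
time_s: 12.05
tool_pos: [0.6382, -0.0542, 0.2877]
tool_rot: [179.9, -0.0, 89.8]
force: [0.5, 0.4, -1.9]
grip_width: 0.0252
grasp_force: 25.0
```

>>> servo_tool(plan=[{"xyz":[0,0,0.3],"twist":[0,0,0],"jaw":1},{"xyz":[0,0,0.6],"twist":[0,0,0],"jaw":1},{"xyz":[0,0,0.9],"twist":[0,0,0],"jaw":1},{"xyz":[0,0,1],"twist":[0,0,0],"jaw":1},{"xyz":[0,0,1],"twist":[0,0,0],"jaw":1}])

```text
time_s: 12.47
tool_pos: [0.6384, -0.0544, 0.2769]
tool_rot: [180.0, -0.0, 89.8]
force: [1.1, -0.5, -2.4]
grip_width: 0.0256
grasp_force: 25.0
```

Force still shows weight, so it isn't touching yet; a touch lower.

>>> servo_tool(plan=[{"xyz":[0,0,0.1],"twist":[0,0,0],"jaw":1},{"xyz":[0,0,0.1],"twist":[0,0,0],"jaw":1},{"xyz":[0,0,0.1],"twist":[0,0,0],"jaw":1}])

```text
time_s: 12.72
tool_pos: [0.6386, -0.0545, 0.2768]
tool_rot: [179.9, -0.0, 89.8]
force: [-1.8, 1.2, 5.4]
grip_width: 0.0255
grasp_force: 25.0
```

Touching. Next I'll release, rise, and go on to yellow.

>>> servo_tool(plan=[{"xyz":[0,0,0],"twist":[0,0,0],"jaw":0.3},{"xyz":[0,0,0],"twist":[0,0,0],"jaw":0.3},{"xyz":[0,0,0],"twist":[0,0,0],"jaw":0.3},{"xyz":[0,0,0],"twist":[0,0,0],"jaw":0.3},{"xyz":[0,0,0],"twist":[0,0,0],"jaw":0.3},{"xyz":[0,0,0],"twist":[0,0,0],"jaw":0.3},{"xyz":[0,0,0],"twist":[0,0,0],"jaw":0.3}])

```text
time_s: 13.3
tool_pos: [0.6383, -0.0544, 0.2757]
tool_rot: [-180.0, 0.0, 89.8]
force: [-0.4, -0.2, -0.1]
grip_width: 0.059
grasp_force: 0.0
```

>>> servo_tool(plan=[{"xyz":[0,0,-1],"twist":[0,0,0],"jaw":0.2},{"xyz":[0,0,-3],"twist":[0,0,0],"jaw":0.2},{"xyz":[0,0,-6],"twist":[0,0,0],"jaw":0.2},{"xyz":[0,0,-9],"twist":[0,0,0],"jaw":0.2},{"xyz":[0,0,-11],"twist":[0,0,0],"jaw":0.2},{"xyz":[0,0,-12.5],"twist":[0,0,0],"jaw":0.2},{"xyz":[0,0,-12.5],"twist":[0,0,0],"jaw":0.2},{"xyz":[0,0,-12.5],"twist":[0,0,0],"jaw":0.2}])

```text
time_s: 13.97
tool_pos: [0.6384, -0.0546, 0.402]
tool_rot: [179.9, -0.0, 89.8]
force: [0.6, -0.1, 0.1]
grip_width: 0.0695
grasp_force: 0.0
```

```bash
python3 -c "
from h import *
move([.489,-.082,.24])"
```

```text
xyz [ -2.78 -14.93  -0.24] twist [ 0.1 -0.  -0.2]
```

>>> servo_tool(plan=[{"xyz":[-0.7,-3.7,-0.2],"twist":[0,0,0],"jaw":0.2},{"xyz":[-1.4,-7.5,-0.2],"twist":[0,0,0],"jaw":0.2},{"xyz":[-2.1,-11.3,-0.2],"twist":[0,0,0],"jaw":0.2},{"xyz":[-2.7,-14.4,-0.2],"twist":[0,0,0],"jaw":0.2},{"xyz":[-2.8,-15,-0.2],"twist":[0,0,0],"jaw":0.2},{"xyz":[-2.8,-15,-0.2],"twist":[0,0,0],"jaw":0.2},{"xyz":[-2.8,-15,-0.2],"twist":[0,0,0],"jaw":0.2},{"xyz":[-2.8,-15,-0.2],"twist":[0,0,0],"jaw":0.2}])

```text
time_s: 14.63
tool_pos: [0.4892, -0.0812, 0.4025]
tool_rot: [180.0, 0.0, 89.9]
force: [0.4, 0.8, -0.1]
grip_width: 0.0698
grasp_force: 0.0
```

```bash
python3 -c "
from h import *
move([.489,-.082,.1345])
snap('side','pics/side4.png')
a=cv2.imread('pics/side4.png')[30:230,150:350]
cv2.imwrite('pics/s4.png',cv2.resize(a,None,fx=2.5,fy=2.5))"
```

```text
xyz [-0.07 -0.02 10.4 ] twist [ 0.   0.  -0.1]
```

View pics/s4.png

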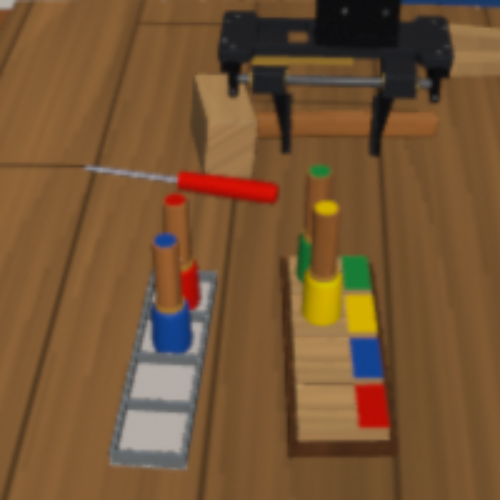

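Blue stands in the second cell from the right, head at (172,328) in the crop. Red is still upright and yellow is next.

>>> servo_tool(plan=[{"xyz":[-0.1,0,2],"twist":[0,0,0],"jaw":0.2},{"xyz":[-0.1,0,5],"twist":[0,0,0],"jaw":0.2},{"xyz":[-0.1,0,8],"twist":[0,0,0],"jaw":0.2},{"xyz":[-0.1,0,10],"twist":[0,0,0],"jaw":0.2},{"xyz":[-0.1,0,10.4],"twist":[0,0,0],"jaw":0.2},{"xyz":[-0.1,0,10.4],"twist":[0,0,0],"jaw":0.2},{"xyz":[-0.1,0,10.4],"twist":[0,0,0],"jaw":0.2}])

```text
time_s: 15.27
tool_pos: [0.4892, -0.083, 0.2994]
tool_rot: [180.0, 0.1, 89.8]
force: [0.2, 0.0, 0.9]
grip_width: 0.0695
grasp_force: 0.0
```

>>> servo_tool(plan=[{"xyz":[0,0,0],"twist":[0,0,0],"jaw":1},{"xyz":[0,0,0],"twist":[0,0,0],"jaw":1},{"xyz":[0,0,0],"twist":[0,0,0],"jaw":1},{"xyz":[0,0,0],"twist":[0,0,0],"jaw":1},{"xyz":[0,0,0],"twist":[0,0,0],"jaw":1},{"xyz":[0,0,0],"twist":[0,0,0],"jaw":1},{"xyz":[0,0,0],"twist":[0,0,0],"jaw":1},{"xyz":[0,0,0],"twist":[0,0,0],"jaw":1},{"xyz":[0,0,0],"twist":[0,0,0],"jaw":1},{"xyz":[0,0,0],"twist":[0,0,0],"jaw":1}])

```text
time_s: 16.1
tool_pos: [0.4883, -0.0829, 0.2988]
tool_rot: [180.0, -0.0, 89.8]
force: [1.1, -0.0, 0.7]
grip_width: 0.0252
grasp_force: 24.9
```

>>> servo_tool(plan=[{"xyz":[0,0,0],"twist":[0,0,0],"jaw":1},{"xyz":[0,0,0],"twist":[0,0,0],"jaw":1}])

```text
time_s: 16.27
tool_pos: [0.4883, -0.083, 0.2988]
tool_rot: [180.0, -0.0, 89.8]
force: [0.1, -0.0, -0.5]
grip_width: 0.0255
grasp_force: 24.9
```

>>> servo_tool(plan=[{"xyz":[0,0,-1],"twist":[0,0,0],"jaw":1},{"xyz":[0,0,-3],"twist":[0,0,0],"jaw":1},{"xyz":[0,0,-6],"twist":[0,0,0],"jaw":1},{"xyz":[0,0,-9],"twist":[0,0,0],"jaw":1},{"xyz":[0,0,-12],"twist":[0,0,0],"jaw":1},{"xyz":[0,0,-14],"twist":[0,0,0],"jaw":1},{"xyz":[0,0,-15],"twist":[0,0,0],"jaw":1},{"xyz":[0,0,-15],"twist":[0,0,0],"jaw":1}])

```text
time_s: 16.93
tool_pos: [0.4885, -0.0834, 0.4509]
tool_rot: [179.8, -0.0, 89.8]
force: [1.2, 0.1, -3.5]
grip_width: 0.0254
grasp_force: 24.9
```

>>> servo_tool(plan=[{"xyz":[1.2,2,0],"twist":[0,0,0],"jaw":1},{"xyz":[2.8,4.6,0],"twist":[0,0,0],"jaw":1},{"xyz":[4.4,7.2,0],"twist":[0,0,0],"jaw":1},{"xyz":[6,9.8,0],"twist":[0,0,0],"jaw":1},{"xyz":[7.6,12.4,0],"twist":[0,0,0],"jaw":1},{"xyz":[9,14.6,0],"twist":[0,0,0],"jaw":1},{"xyz":[9.3,15.2,0],"twist":[0,0,0],"jaw":1},{"xyz":[9.3,15.2,0],"twist":[0,0,0],"jaw":1},{"xyz":[9.3,15.2,0],"twist":[0,0,0],"jaw":1},{"xyz":[9.3,15.2,0],"twist":[0,0,0],"jaw":1}])

```text
time_s: 17.77
tool_pos: [0.6396, 0.0079, 0.448]
tool_rot: [-179.9, 0.0, 89.7]
force: [0.8, -1.1, -2.1]
grip_width: 0.0253
grasp_force: 25.0
```

```bash
python3 -c "
from h import *
print(env.get_obs()['tool_rot']);move([.640,.0105,.1128])"
```

```text
[-1.79881680e+02  4.27934004e-02  8.96908466e+01]
xyz [ 0.27  0.08 17.12] twist [-0.1  0.  -0.3]
```

>>> servo_tool(plan=[{"xyz":[0.2,0,2.5],"twist":[0,0,0],"jaw":1},{"xyz":[0.2,0,5.5],"twist":[0,0,0],"jaw":1},{"xyz":[0.2,0,8.5],"twist":[0,0,0],"jaw":1},{"xyz":[0.2,0,11.5],"twist":[0,0,0],"jaw":1},{"xyz":[0.2,0,14],"twist":[0,0,0],"jaw":1},{"xyz":[0.2,0,15.5],"twist":[0,0,0],"jaw":1},{"xyz":[0.2,0,16.2],"twist":[0,0,0],"jaw":1},{"xyz":[0.2,0,16.2],"twist":[0,0,0],"jaw":1},{"xyz":[0.2,0,16.2],"twist":[0,0,0],"jaw":1}])

```text
time_s: 18.52
tool_pos: [0.6404, 0.0109, 0.2879]
tool_rot: [179.9, -0.0, 89.8]
force: [-0.0, -0.4, -1.8]
grip_width: 0.0253
grasp_force: 25.0
```

>>> servo_tool(plan=[{"xyz":[0,0,0.3],"twist":[0,0,0],"jaw":1},{"xyz":[0,0,0.6],"twist":[0,0,0],"jaw":1},{"xyz":[0,0,0.9],"twist":[0,0,0],"jaw":1},{"xyz":[0,0,1.1],"twist":[0,0,0],"jaw":1},{"xyz":[0,0,1.1],"twist":[0,0,0],"jaw":1},{"xyz":[0,0,1.1],"twist":[0,0,0],"jaw":1}])

```text
time_s: 19.02
tool_pos: [0.6409, 0.0115, 0.2768]
tool_rot: [179.9, -0.0, 89.8]
force: [-1.1, -0.4, 3.5]
grip_width: 0.0253
grasp_force: 25.0
```

Seated.

>>> servo_tool(plan=[{"xyz":[0,0,0],"twist":[0,0,0],"jaw":0.3},{"xyz":[0,0,0],"twist":[0,0,0],"jaw":0.3},{"xyz":[0,0,0],"twist":[0,0,0],"jaw":0.3},{"xyz":[0,0,0],"twist":[0,0,0],"jaw":0.3},{"xyz":[0,0,0],"twist":[0,0,0],"jaw":0.3},{"xyz":[0,0,0],"twist":[0,0,0],"jaw":0.3},{"xyz":[0,0,0],"twist":[0,0,0],"jaw":0.3}])

```text
time_s: 19.6
tool_pos: [0.6405, 0.0116, 0.2757]
tool_rot: [180.0, -0.0, 89.8]
force: [0.4, -0.3, -0.2]
grip_width: 0.0588
grasp_force: 0.0
```

>>> servo_tool(plan=[{"xyz":[0,0,-1],"twist":[0,0,0],"jaw":0.2},{"xyz":[0,0,-3],"twist":[0,0,0],"jaw":0.2},{"xyz":[0,0,-6],"twist":[0,0,0],"jaw":0.2},{"xyz":[0,0,-9],"twist":[0,0,0],"jaw":0.2},{"xyz":[0,0,-11],"twist":[0,0,0],"jaw":0.2},{"xyz":[0,0,-12.5],"twist":[0,0,0],"jaw":0.2},{"xyz":[0,0,-12.5],"twist":[0,0,0],"jaw":0.2},{"xyz":[0,0,-12.5],"twist":[0,0,0],"jaw":0.2}])

```text
time_s: 20.27
tool_pos: [0.6407, 0.0113, 0.4019]
tool_rot: [179.9, -0.0, 89.8]
force: [0.2, -0.1, -1.0]
grip_width: 0.0697
grasp_force: 0.0
```

```bash
python3 -c "
from h import *
move([.4955,-.143,.24])"
```

```text
xyz [-15.48 -14.46  -0.25] twist [ 0.1 -0.  -0.2]
```

>>> servo_tool(plan=[{"xyz":[-2.7,-2.5,-0.2],"twist":[0,0,0],"jaw":0.2},{"xyz":[-5.4,-5,-0.2],"twist":[0,0,0],"jaw":0.2},{"xyz":[-8.1,-7.6,-0.2],"twist":[0,0,0],"jaw":0.2},{"xyz":[-10.8,-10.1,-0.2],"twist":[0,0,0],"jaw":0.2},{"xyz":[-13.5,-12.6,-0.2],"twist":[0,0,0],"jaw":0.2},{"xyz":[-15.5,-14.5,-0.2],"twist":[0,0,0],"jaw":0.2},{"xyz":[-15.5,-14.5,-0.2],"twist":[0,0,0],"jaw":0.2},{"xyz":[-15.5,-14.5,-0.2],"twist":[0,0,0],"jaw":0.2},{"xyz":[-15.5,-14.5,-0.2],"twist":[0,0,0],"jaw":0.2}])

```text
time_s: 21.02
tool_pos: [0.4952, -0.142, 0.4021]
tool_rot: [-180.0, -0.1, 89.9]
force: [0.3, 0.3, -0.3]
grip_width: 0.0697
grasp_force: 0.0
```

```bash
python3 -c "
from h import *
move([.4955,-.143,.1345])
snap('side','pics/side5.png')
a=cv2.imread('pics/side5.png')[30:230,150:350]
cv2.imwrite('pics/s5.png',cv2.resize(a,None,fx=2.5,fy=2.5))"
```

```text
xyz [-0.11  0.04 10.36] twist [-0.  -0.1 -0.1]
```

View pics/s5.png

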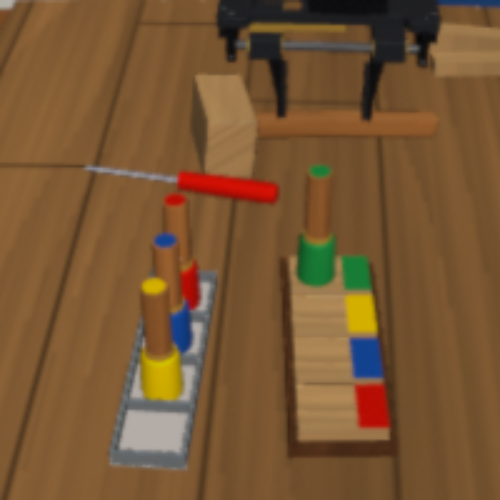

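Red, blue and yellow stand in their cells, with yellow's head at (160,375) in the crop and only the leftmost cell (150,432) empty. Green is last.

>>> servo_tool(plan=[{"xyz":[-0.1,0,2],"twist":[0,0,0],"jaw":0.2},{"xyz":[-0.1,0,5],"twist":[0,0,0],"jaw":0.2},{"xyz":[-0.1,0,8],"twist":[0,0,0],"jaw":0.2},{"xyz":[-0.1,0,10],"twist":[0,0,0],"jaw":0.2},{"xyz":[-0.1,0,10.4],"twist":[0,0,0],"jaw":0.2},{"xyz":[-0.1,0,10.4],"twist":[0,0,0],"jaw":0.2},{"xyz":[-0.1,0,10.4],"twist":[0,0,0],"jaw":0.2}])

```text
time_s: 21.65
tool_pos: [0.4959, -0.1435, 0.2993]
tool_rot: [180.0, 0.1, 89.9]
force: [0.7, -0.3, 0.0]
grip_width: 0.0695
grasp_force: 0.0
```

>>> servo_tool(plan=[{"xyz":[0,0,0],"twist":[0,0,0],"jaw":1},{"xyz":[0,0,0],"twist":[0,0,0],"jaw":1},{"xyz":[0,0,0],"twist":[0,0,0],"jaw":1},{"xyz":[0,0,0],"twist":[0,0,0],"jaw":1},{"xyz":[0,0,0],"twist":[0,0,0],"jaw":1},{"xyz":[0,0,0],"twist":[0,0,0],"jaw":1},{"xyz":[0,0,0],"twist":[0,0,0],"jaw":1},{"xyz":[0,0,0],"twist":[0,0,0],"jaw":1},{"xyz":[0,0,0],"twist":[0,0,0],"jaw":1},{"xyz":[0,0,0],"twist":[0,0,0],"jaw":1}])

```text
time_s: 22.48
tool_pos: [0.4951, -0.144, 0.2988]
tool_rot: [180.0, -0.0, 89.8]
force: [0.0, 0.4, 0.1]
grip_width: 0.0252
grasp_force: 25.0
```

>>> servo_tool(plan=[{"xyz":[0,0,0],"twist":[0,0,0],"jaw":1},{"xyz":[0,0,0],"twist":[0,0,0],"jaw":1}])

```text
time_s: 22.65
tool_pos: [0.4951, -0.144, 0.2988]
tool_rot: [180.0, 0.0, 89.8]
force: [0.7, 0.9, 0.2]
grip_width: 0.0249
grasp_force: 25.0
```

>>> servo_tool(plan=[{"xyz":[0,0,-1],"twist":[0,0,0],"jaw":1},{"xyz":[0,0,-3],"twist":[0,0,0],"jaw":1},{"xyz":[0,0,-6],"twist":[0,0,0],"jaw":1},{"xyz":[0,0,-9],"twist":[0,0,0],"jaw":1},{"xyz":[0,0,-12],"twist":[0,0,0],"jaw":1},{"xyz":[0,0,-14],"twist":[0,0,0],"jaw":1},{"xyz":[0,0,-15],"twist":[0,0,0],"jaw":1},{"xyz":[0,0,-15],"twist":[0,0,0],"jaw":1}])

```text
time_s: 23.32
tool_pos: [0.4953, -0.1445, 0.451]
tool_rot: [179.8, -0.0, 89.8]
force: [0.1, 0.1, -3.1]
grip_width: 0.0253
grasp_force: 24.9
```

>>> servo_tool(plan=[{"xyz":[2,1.3,0],"twist":[0,0,0],"jaw":1},{"xyz":[5,3.4,0],"twist":[0,0,0],"jaw":1},{"xyz":[8,5.4,0],"twist":[0,0,0],"jaw":1},{"xyz":[11,7.4,0],"twist":[0,0,0],"jaw":1},{"xyz":[14,9.4,0],"twist":[0,0,0],"jaw":1},{"xyz":[17,11.4,0],"twist":[0,0,0],"jaw":1},{"xyz":[20,13.4,0],"twist":[0,0,0],"jaw":1},{"xyz":[21.9,14.7,0],"twist":[0,0,0],"jaw":1},{"xyz":[21.9,14.7,0],"twist":[0,0,0],"jaw":1},{"xyz":[21.9,14.7,0],"twist":[0,0,0],"jaw":1}])

```text
time_s: 24.15
tool_pos: [0.6429, 0.0767, 0.4455]
tool_rot: [-179.7, 0.1, 90.0]
force: [0.3, 0.0, -3.0]
grip_width: 0.0253
grasp_force: 24.9
```

>>> servo_tool(plan=[{"xyz":[0,0,0],"twist":[0,0,0],"jaw":1},{"xyz":[0,0,0],"twist":[0,0,0],"jaw":1}])

```text
time_s: 24.32
tool_pos: [0.6422, 0.0727, 0.448]
tool_rot: [-179.9, 0.1, 89.7]
force: [0.1, -0.3, -1.8]
grip_width: 0.0254
grasp_force: 24.9
```

```bash
python3 -c "
from h import *
print(env.get_obs()['tool_rot']);move([.642,.075,.1128])"
```

```text
[-1.79913706e+02  5.25577915e-02  8.96718900e+01]
xyz [ 0.25 -0.   17.12] twist [-0.1  0.1 -0.3]
```

>>> servo_tool(plan=[{"xyz":[0.2,0,2.5],"twist":[0,0,0],"jaw":1},{"xyz":[0.2,0,5.5],"twist":[0,0,0],"jaw":1},{"xyz":[0.2,0,8.5],"twist":[0,0,0],"jaw":1},{"xyz":[0.2,0,11.5],"twist":[0,0,0],"jaw":1},{"xyz":[0.2,0,14],"twist":[0,0,0],"jaw":1},{"xyz":[0.2,0,15.5],"twist":[0,0,0],"jaw":1},{"xyz":[0.2,0,16.2],"twist":[0,0,0],"jaw":1},{"xyz":[0.2,0,16.2],"twist":[0,0,0],"jaw":1},{"xyz":[0.2,0,16.2],"twist":[0,0,0],"jaw":1}])

```text
time_s: 25.07
tool_pos: [0.6429, 0.0757, 0.2877]
tool_rot: [179.9, -0.0, 89.8]
force: [0.4, 0.0, -2.2]
grip_width: 0.0257
grasp_force: 24.9
```

>>> servo_tool(plan=[{"xyz":[0,0,0.3],"twist":[0,0,0],"jaw":1},{"xyz":[0,0,0.6],"twist":[0,0,0],"jaw":1},{"xyz":[0,0,0.9],"twist":[0,0,0],"jaw":1},{"xyz":[0,0,1.1],"twist":[0,0,0],"jaw":1},{"xyz":[0,0,1.1],"twist":[0,0,0],"jaw":1},{"xyz":[0,0,1.1],"twist":[0,0,0],"jaw":1}])

```text
time_s: 25.57
tool_pos: [0.6431, 0.0765, 0.2767]
tool_rot: [179.9, -0.0, 89.8]
force: [-1.0, -0.1, 2.4]
grip_width: 0.0256
grasp_force: 25.0
```

>>> servo_tool(plan=[{"xyz":[0,0,0],"twist":[0,0,0],"jaw":0.3},{"xyz":[0,0,0],"twist":[0,0,0],"jaw":0.3},{"xyz":[0,0,0],"twist":[0,0,0],"jaw":0.3},{"xyz":[0,0,0],"twist":[0,0,0],"jaw":0.3},{"xyz":[0,0,0],"twist":[0,0,0],"jaw":0.3},{"xyz":[0,0,0],"twist":[0,0,0],"jaw":0.3},{"xyz":[0,0,0],"twist":[0,0,0],"jaw":0.3}])

```text
time_s: 26.15
tool_pos: [0.6427, 0.0765, 0.2757]
tool_rot: [-180.0, -0.0, 89.8]
force: [-0.7, -0.2, 0.5]
grip_width: 0.0588
grasp_force: 0.0
```

>>> servo_tool(plan=[{"xyz":[0,0,-1],"twist":[0,0,0],"jaw":0.2},{"xyz":[0,0,-3],"twist":[0,0,0],"jaw":0.2},{"xyz":[0,0,-6],"twist":[0,0,0],"jaw":0.2},{"xyz":[0,0,-9],"twist":[0,0,0],"jaw":0.2},{"xyz":[0,0,-12],"twist":[0,0,0],"jaw":0.2},{"xyz":[0,0,-13],"twist":[0,0,0],"jaw":0.2},{"xyz":[0,0,-13],"twist":[0,0,0],"jaw":0.2}])

```text
time_s: 26.73
tool_pos: [0.6436, 0.076, 0.41]
tool_rot: [179.6, -0.1, 89.8]
force: [1.1, 0.4, -0.1]
grip_width: 0.0694
grasp_force: 0.0
```

>>> servo_tool(plan=[{"xyz":[0,-4,0],"twist":[0,0,0],"jaw":0.2},{"xyz":[0,-8,0],"twist":[0,0,0],"jaw":0.2},{"xyz":[0,-12,0],"twist":[0,0,0],"jaw":0.2},{"xyz":[0,-15,0],"twist":[0,0,0],"jaw":0.2},{"xyz":[0,-16,0],"twist":[0,0,0],"jaw":0.2},{"xyz":[0,-16,0],"twist":[0,0,0],"jaw":0.2},{"xyz":[0,-16,0],"twist":[0,0,0],"jaw":0.2},{"xyz":[0,-16,0],"twist":[0,0,0],"jaw":0.2}])

```text
time_s: 27.4
tool_pos: [0.4832, 0.0771, 0.4054]
tool_rot: [180.0, 0.0, 89.8]
force: [0.4, 0.5, -0.5]
grip_width: 0.0693
grasp_force: 0.0
```

```bash
python3 -c "
from h import *
snap('top','pics/top9.png');snap('side','pics/side9.png')
a,b=[cv2.imread('pics/'+f)[y:y+220,x:x+260] for f,x,y in(('top9.png',120,100),('side9.png',130,100))]
cv2.imwrite('pics/fin.png',cv2.resize(np.hstack([a,b]),None,fx=1.5,fy=1.5))"
```

```text
(no output)
```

View pics/fin.png

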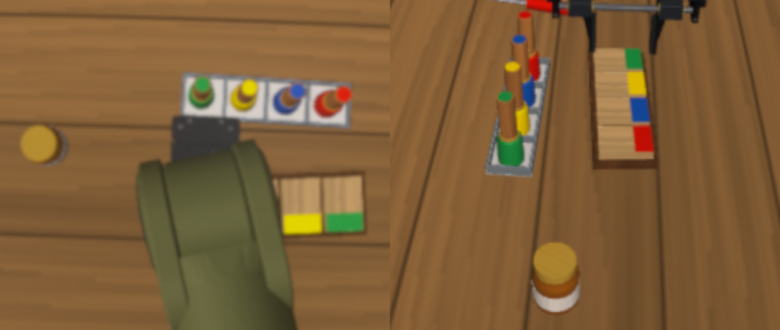

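All four mallets stand upright in the tray. In the top half, left to right, they are green (202,95), yellow (243,97), blue (290,98) and red (333,101), each inside its own cell. The jar still stands at (40,145), and the gripper is clear of everything.

```bash
python3 -c "
from cell import env
print(env.sign_off())"
```

```text
the job is handed in; nothing more can be done
None
```

All four mallets now stand upright in the tray in reverse order (green, yellow, blue, red from the left), released with the jar untouched, and the job was handed in at about 27 s.

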